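# Set out a thread kit on the kit board

### The job

Set out the threads for the next sewing job on the plywood board: stand the red spool in the middle of the round cork mat and the blue spool in the middle of the black square mat, put the round pin tin on the bare wood midway between the two mats, and stand the yellow spool upright on the middle of the tin's lid. Leave the green spool, the mug and the orange tape measure where they are.

Things in the scene. Friction and masses are not known exactly. Their poses are not given: they have to be found in the camera images.
- red_spool: spool of red sewing thread standing upright: a plain cylinder 50 mm across, wound full with red thread between thin white plastic flanges at bottom and top, red on top with a small black centre dot, 60 mm high, about 70 g; origin at the centre of its underside, z up. Goes on the cork mat.
- blue_spool: spool of blue sewing thread standing upright: a plain cylinder 50 mm across, wound full with blue thread between thin white plastic flanges at bottom and top, blue on top with a small black centre dot, 60 mm high, about 70 g; origin at the centre of its underside, z up. Goes on the black mat.
- yellow_spool: spool of yellow sewing thread standing upright: a plain cylinder 50 mm across, wound full with yellow thread between thin white plastic flanges at bottom and top, yellow on top with a small black centre dot, 60 mm high, about 70 g; origin at the centre of its underside, z up. Goes on the tin, once the tin is in its place.
- pin_tin: closed round pin tin, dark steel below and bright steel lid, 60 mm across, 35 mm high, flat on top, lid does not come off, about 120 g; origin at the centre of its underside, z up
- board: fixed plywood kit board 100 mm (x) by 340 mm (y), 6 mm thick, lying on the table; origin at the centre of its underside, x across it away from the robot, y along its length; the two mats lie on it, one at each end, which end varies; its bare middle is the tin's place
- cork_mat: fixed round cork mat 84 mm across, 4 mm thick, on the board, its centre 115 mm from the board's centre along the board; origin at the centre of its underside (6 mm above the table)
- black_mat: fixed square black rubber mat 80 by 80 mm, 4 mm thick, on the board, its centre 115 mm from the board's centre along the board; origin at the centre of its underside (6 mm above the table)
- green_spool: spool of green sewing thread standing upright: a plain cylinder 50 mm across, wound full with green thread between thin white plastic flanges at bottom and top, green on top with a small black centre dot, 60 mm high, about 70 g; origin at the centre of its underside, z up. Not part of this job: leave it alone.
- mug: white ceramic mug 80 mm across, 90 mm high, off to one side; origin at the centre of its underside; leave it alone
- tape: round orange tape measure 60 mm across, 22 mm high, off to one side; origin at the centre of its underside; leave it alone

How it is judged:
By the outcome, as a careful person would: the job done as asked, in the order asked, and still so for the second after the job is handed in, with the robot touching nothing.
It also fails if it takes over 112 s, if anything falls off the work surface, if the arm or the gripper's body presses on something with over 40 N, if the wrist force passes 120 N, or if a joint passes its speed limit or range.

### The arm

A 6-joint arm with a two-finger parallel gripper is mounted at the origin on the work surface. World frame = base frame: x ahead of the robot, y to its left, z up, the work surface at z = 0. Lengths are in mm, angles in rad, forces in N, time in s.
With the tool pointing down it reaches from about 375 to 900 mm from the base axis. Payload 3.1 kg.
Tool frame: the origin (TCP) lies on the centre line of the jaws, within the pads' length; the fingertips stand 19 mm ahead of it and the grasp point (between the pads) is the TCP (manip.tcp_to_tips is the distance from the TCP to the fingertips, in mm); z points along the fingers, y is the line along which they close (so a half turn about z gives the same grasp; the last joint's range is limited). The gripper opens to 87 mm and grips with 3 to 60 N. Pads are 19 mm wide; open, the fingers measure 117 mm over their backs; the gripper's body (75 mm by 190 mm) begins 51 mm behind the grasp point.
Start: joints at [-1.347, 0.527, 1.433, -0, 1.181, -0.178], TCP at [245.017, -574.946, 241.548] pointing down, gripper open.
Joint ranges: [-3.08, 3.08], [-0.75, 2.2], [0.22, 2.44], [-1.43, 4.57], [0, 2.65], [-2.85, 2.85]. Speed limits (rad/s): [2.79, 2.79, 3.14, 3.14, 3.14, 3.14].

### API

Orientations are given as [roll, pitch, yaw] about the fixed x, y, z axes, in that order (R = Rz(yaw) Ry(pitch) Rx(roll)).
In Python, from cell import manip, imaging gives the robot as it stands. The module is installed in compiled form; this text tells all that it offers.
- The arm moves only by the tool send_rows, never from a script. Its argument "steps" is a list of rows, each a list of 7 numbers: the shift along the tool's x, y, z in units of 400 mm (1.0 is 400 mm), then the turn, a rotation vector about the tool's x, y, z in units of pi/4 rad (1.0 is pi/4 rad), then the opening in per cent of the stroke, from 0 (shut) to 100 (fully open). In form: [[dx, dy, dz, rx, ry, rz, jaw], ...]. A call has 1 to 12 rows; each row is the pose to reach, as a shift and turn from the pose commanded when the call began, along the tool's axes at that moment; what a row does not reach only later rows make up. A row lasts 1/8 s, in which the tool goes at most 62.5 mm and 10.7 degrees, less where a joint would pass 70% of its speed; a pose out of reach is approached as far as the arm can. A call with a number of a shift or a turn outside -1 to 1 is refused whole. A call with a gripper value outside its range is refused whole. The fingers move at their own pace and stop on an object; the grip force is fixed at half the most. Time passes only in rows, so rows that repeat a pose let the fingers close. It gives the time, the measured TCP pose, the force, the opening and the grip force at its end, in the units of the state.
- manip.observe(): the state, without advancing time (a new reading comes with each control period).
- imaging.camera(name): name is "side" or "top" or "wrist"; returns the picture (400x640x3 uint8, red, green, blue); there is no depth.
- imaging.camera_info(name): a dict with "mtx" (3x3 intrinsics, pixels), "T" (4x4, takes a point from camera to world coordinates). Camera axes: x right, y down, z forward; pixel columns grow to the right and rows downward; lengths in mm; the calibration is good to about 2 mm. The wrist camera is an equidistant fisheye: a pixel r from the principal point sees the ray r / f radians off the axis. A picture is of the moment at which its call begins: read the wrist's pose just before it. camera_info takes no time and is no camera call; for the wrist camera it gives the pose at the moment of the call.
- manip.finish_job(): hands the job in; it is judged then, once.
The state is a dict: "time": time; "q": joint angles; "qvel": joint speeds; "tau": joint torques, N m; "ee_pos": TCP position; "tcp_rot": TCP orientation; "force": force on the tool from outside, world axes, zero at the start; "ft_torque": the same for the moment, N m; "grip_width": finger opening in mm; "finger_force": force on a finger pad.
Only numpy, scipy, OpenCV 4.12 (cv2) and the standard library are available. Lean on these libraries where they do the work, as an engineer would, in place of code of your own. Each camera call takes 0.05 s, during which the arm holds its last target. There are 200 camera calls.

## Working session

There is one attempt and no reset: what is moved stays moved. The work goes in short steps, Python scripts to look and compute and a tool call to move; the robot and the scene stay as the last step left them, time stands still between calls to the robot, and variables do not carry over. Pictures are saved under pics/ and viewed, at most 14 in all, crops included, and the job is handed in when it is done.

Besides the shell and the picture viewer there is one more tool, called as a command line: name --pt "numbers of a row" for each row, then --argument value for the rest. send_rows: Moves the arm, as the interface text tells. Shifts and turns lie within -1 to 1; 1 stands for 400 mm of shift or pi/4 rad of turn. Its arguments: {"type":"object","properties":{"steps":{"type":"array"}},"required":["steps"]}

```bash
mkdir -p pics
python3 - <<'E'
from cell import manip, imaging
import cv2
s=manip.observe();print(s['time'],s['ee_pos'],s['tcp_rot'],s['grip_width'],s['force'])
for n in("top","side"):
    im=imaging.camera(n);cv2.imwrite(f"pics/{n}0.png",im[:,:,::-1]);i=imaging.camera_info(n);print(n,i['mtx'].tolist(),i['T'].round(3).tolist())
E
```

```text
0.0 [ 244.86276249 -574.27653874  240.56557796] [-3.13946932e+00 -4.23064434e-04  4.02779756e-01] 87.02464617035054 [ 0.54627083  0.54851154 -0.11659309]
top [[504.4219830919947, 0.0, 308.4912409013543], [0.0, 504.4219830919947, 198.8862927669953], [0.0, 0.0, 1.0]] [[-0.012, -0.995, 0.101, 351.377], [-1.0, 0.012, 0.0, 19.423], [-0.002, -0.101, -0.995, 1651.503], [0.0, 0.0, 0.0, 1.0]]
side [[478.5825969575303, 0.0, 324.075150755815], [0.0, 478.5825969575303, 204.82431047250722], [0.0, 0.0, 1.0]] [[-0.816, -0.449, 0.365, 28.793], [-0.578, 0.612, -0.54, 730.54], [0.019, -0.651, -0.759, 1050.987], [0.0, 0.0, 0.0, 1.0]]
```

View pics/top0.png

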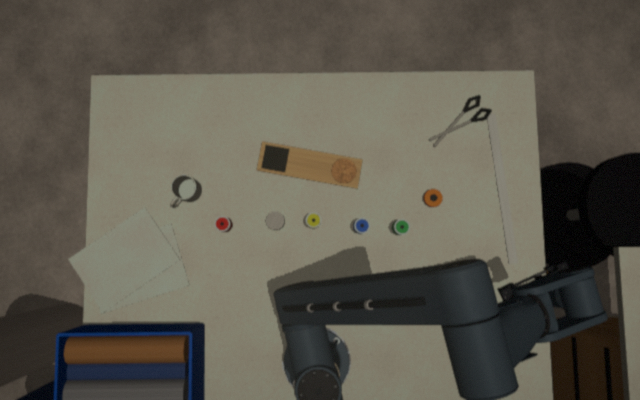

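View pics/side0.png

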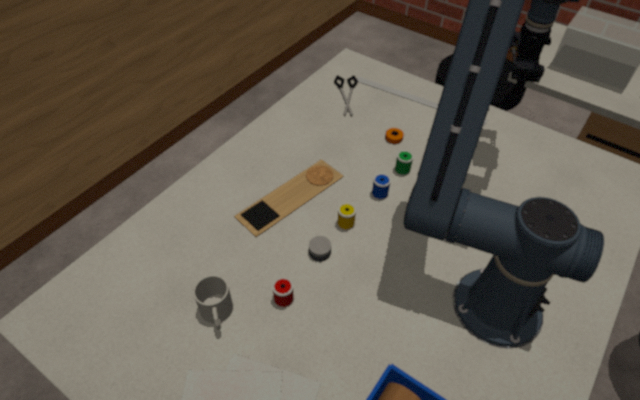

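Top view: the spools are in a row near row 222 (red 223, tin 275, yellow 313, blue 361, green 401). The board runs from about (260,157) to (360,172), with black at the left end and cork at the right. I'll enlarge it next.

```bash
cat > h.py <<'E'
import numpy as np, cv2
from cell import manip, imaging
def pix2w(name,uv,z):
    i=imaging.camera_info(name);d=np.linalg.inv(i['mtx'])@[uv[0],uv[1],1]
    T=i['T'];d=T[:3,:3]@d;o=T[:3,3];return (o+d*(z-o[2])/d[2])[:2]
E
python3 - <<'E'
import cv2
a=cv2.imread('pics/top0.png')
p=cv2.resize(a[135:195,250:370],None,fx=6,fy=6,interpolation=cv2.INTER_CUBIC)
q=cv2.resize(a[205:240,205:415],None,fx=3.8,fy=3.8,interpolation=cv2.INTER_CUBIC)
cv2.imwrite('pics/c1.png',p);
r=[cv2.resize(a[208:240,x:x+100],None,fx=8,fy=8,interpolation=cv2.INTER_CUBIC) for x in(205,)]+[cv2.resize(a[208:240,x:x+100],None,fx=8,fy=8,interpolation=cv2.INTER_CUBIC) for x in(295,)]
cv2.imwrite('pics/c2.png',cv2.vconcat(r))
E
```

```text
(no output)
```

View pics/c1.png

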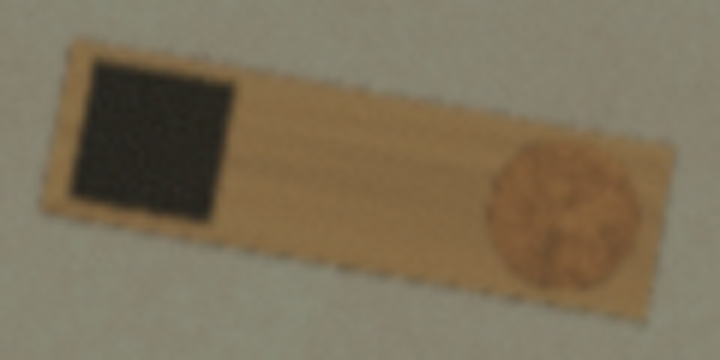

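View pics/c2.png

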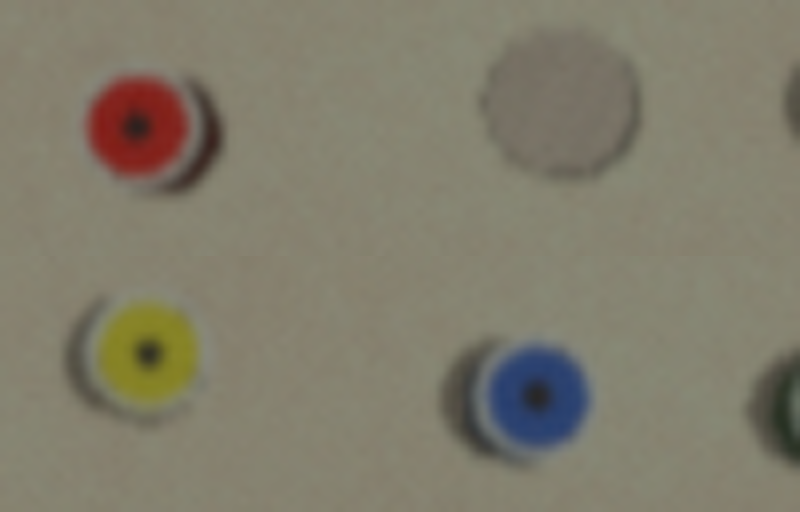

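Run:
```python
from h import *
P=lambda c,s,o:((np.array(c)+.5)/s-.5+o)
o1=np.array([250,135])
for n,c,z in[('b1',(75,40),6),('b2',(676,145),6),('b3',(647,322),6),('b4',(43,212),6),('k1',(95,63),10),('k2',(235,82),10),('k3',(210,220),10),('k4',(71,195),10),('cork',(564,212),10)]:
    print(n,pix2w('top',P(c,6,o1),z).round(1))
for n,c,o,z in[('red',(137,127),(205,208),60),('tin',(561,105),(205,208),35),('yel',(149,97),(295,208),60),('blue',(538,141),(295,208),60)]:
    print(n,pix2w('top',P(c,8,np.array(o)),z).round(1))
print('green',pix2w('top',(400.5,227),60))
B=np.mean([pix2w('top',P(c,6,o1),6) for c in[(75,40),(676,145),(647,322),(43,212)]],0)
K=np.mean([pix2w('top',P(c,6,o1),10) for c in[(95,63),(235,82),(210,220),(71,195)]],0)
C=pix2w('top',P((564,212),6,o1),10)
print(B,K,C,(K+C)/2,np.linalg.norm(K-C),np.arctan2(*(K-C)))
s=manip.observe();i=imaging.camera_info('wrist');print(i['mtx'],i['T'].round(3).tolist(),s['ee_pos'])
```

```text
b1 [712.8 171.5]
b2 [ 649.8 -159.4]
b3 [ 551.8 -141.2]
b4 [616.8 189.4]
k1 [698.9 160.2]
k2 [687.3  83.1]
k3 [610.6  97.4]
k4 [625.4 173.6]
cork [612.6 -96.7]
red [438.7 294.8]
tin [446.8 129.2]
yel [447.    5.9]
blue [ 427.7 -147.2]
green [ 420.49944273 -269.05080278]
[632.80016098  15.08381997] [655.54177691 128.58588335] [612.61781448 -96.69068594] [634.0797957  15.9475987] 229.3294556398562 0.1882820731091082
[[309.70691629   0.         316.65520787]
 [  0.         309.70691629 199.95516299]
 [  0.           0.           1.        ]] [[0.391, -0.889, -0.24, 310.327], [-0.92, -0.379, -0.099, -546.811], [-0.003, 0.259, -0.966, 383.926], [0.0, 0.0, 0.0, 1.0]] [ 244.8685676  -574.36570278  240.6653786 ]
```

```bash
cat >> h.py <<'E'
from scipy.spatial.transform import Rotation as Ro
def to(x,y,z,yaw=1.383):
    s=manip.observe();R=Ro.from_euler('xyz',s['tcp_rot']);G=Ro.from_euler('xyz',[np.pi,0,yaw])
    d=R.inv().apply(np.array([x,y,z])-s['ee_pos'])/400;r=(R.inv()*G).as_rotvec()/(np.pi/4)
    print('t',round(s['time'],2),'pos',s['ee_pos'].round(1),'w',round(s['grip_width'],1),'->',d.round(4).tolist(),r.round(3).tolist())
E
python3 -c "
from h import *
to(440,-250,250,1.15)"
```

```text
t 0.1 pos [ 244.9 -574.4  240.7] w 87.1 -> [0.7667, -0.5548, -0.022] [-0.002, -0.001, -0.951]
```

send_rows --pt "0.767 -0.555 -0.022 0 0 -0.95 100" --pt "0.767 -0.555 -0.022 0 0 -0.95 100" --pt "0.767 -0.555 -0.022 0 0 -0.95 100" --pt "0.767 -0.555 -0.022 0 0 -0.95 100" --pt "0.767 -0.555 -0.022 0 0 -0.95 100" --pt "0.767 -0.555 -0.022 0 0 -0.95 100" --pt "0.767 -0.555 -0.022 0 0 -0.95 100" --pt "0.767 -0.555 -0.022 0 0 -0.95 100"

```text
time: 1.1
ee_pos: [440.3, -250.3, 250.2]
tcp_rot: [-3.141, 0.001, 1.15]
force: [-0.2, -0.8, -0.6]
grip_width: 86.6
finger_force: 0.0
```

```bash
python3 -c "
from h import *
to(441,110,250)"
```

```text
t 1.1 pos [ 440.3 -250.3  250.2] w 86.6 -> [0.8231, -0.366, 0.0002] [-0.0, 0.001, -0.296]
```

send_rows --pt "0.823 -0.366 0 0 0 -0.296 100" --pt "0.823 -0.366 0 0 0 -0.296 100" --pt "0.823 -0.366 0 0 0 -0.296 100" --pt "0.823 -0.366 0 0 0 -0.296 100" --pt "0.823 -0.366 0 0 0 -0.296 100" --pt "0.823 -0.366 0 0 0 -0.296 100" --pt "0.823 -0.366 0 0 0 -0.296 100" --pt "0.823 -0.366 0 0 0 -0.296 100"

```text
time: 2.1
ee_pos: [442.0, 108.4, 250.2]
tcp_rot: [3.141, 0.001, 1.38]
force: [0.0, -0.6, 0.2]
grip_width: 87.0
finger_force: 0.0
```

```bash
cat >> h.py <<'E'
def wp2w(uv,z,i):
    m=i['mtx'];v=(np.array(uv)-m[:2,2])/m[0,0];r=np.linalg.norm(v)+1e-9
    d=np.r_[v/r*np.sin(r),np.cos(r)];T=i['T'];d=T[:3,:3]@d;o=T[:3,3];return (o+d*(z-o[2])/d[2])[:2]
def w2wp(p,i):
    T=i['T'];c=T[:3,:3].T@(np.array(p,float)-T[:3,3]);n=np.hypot(c[0],c[1]);th=np.arctan2(n,c[2]);m=i['mtx']
    return m[:2,2]+m[0,0]*th*c[:2]/n
def snap(name):
    import pickle
    i=imaging.camera_info('wrist');im=imaging.camera('wrist')[:,:,::-1];cv2.imwrite(f'pics/{name}.png',im);pickle.dump(i,open(f'pics/{name}.pkl','wb'));return im,i
E
python3 -c "
from h import *
im,i=snap('w1')
for p in [(438.7,294.8,60),(446.8,129.2,35),(655,128.5,10)]:print(w2wp(p,i))
to(440,295,130)"
```

```text
[280.61240272  19.46101135]
[317.25733938 161.18284959]
[470.14882541 133.19039288]
t 2.15 pos [442.  108.1 250.2] w 86.6 -> [0.458, -0.094, 0.3003] [0.0, 0.001, -0.005]
```

View pics/w1.png

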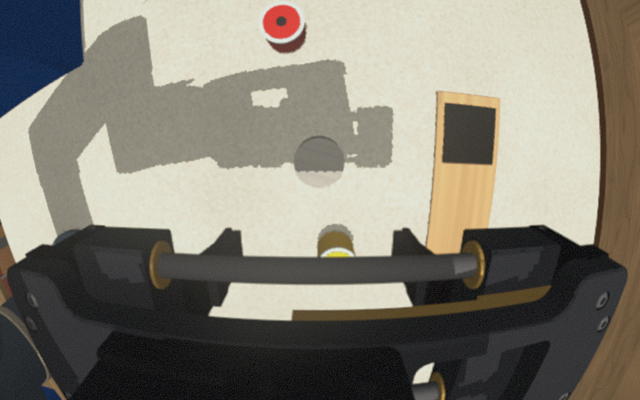

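The wrist view matches the estimates: red dot at (281,20), tin at (319,161), black mat at (469,134). Moving to red.

send_rows --pt "0.458 -0.094 0.15 0 0 -0.005 100" --pt "0.458 -0.094 0.15 0 0 -0.005 100" --pt "0.458 -0.094 0.15 0 0 -0.005 100" --pt "0.458 -0.094 0.3 0 0 -0.005 100" --pt "0.458 -0.094 0.3 0 0 -0.005 100" --pt "0.458 -0.094 0.3 0 0 -0.005 100"

```text
time: 2.9
ee_pos: [440.3, 295.4, 131.4]
tcp_rot: [3.141, -0.0, 1.383]
force: [1.1, 0.2, 0.1]
grip_width: 86.7
finger_force: 0.0
```

```bash
python3 -c "
from h import *
import pickle
i=pickle.load(open('pics/w1.pkl','rb'))
print(wp2w((281,20.5),60,i),wp2w((319,161),35,i),wp2w((468.5,134.2),10,i))
to(439,295,30);to(439,295,130)"
```

```text
[438.88882234 293.47379983] [448.83443728 129.02608452] [652.24801877 127.47182115]
t 2.9 pos [440.3 295.4 131.4] w 86.7 -> [-0.0017, -0.0033, 0.2535] [0.001, -0.0, -0.0]
t 2.9 pos [440.3 295.4 131.4] w 86.7 -> [-0.0016, -0.0031, 0.0035] [0.001, -0.0, -0.0]
```

send_rows --pt "-0.003 -0.003 0.1 0 0 0 100" --pt "-0.003 -0.003 0.18 0 0 0 100" --pt "-0.003 -0.003 0.253 0 0 0 100" --pt "-0.003 -0.003 0.253 0 0 0 100" --pt "-0.003 -0.003 0.253 0 0 0 0" --pt "-0.003 -0.003 0.253 0 0 0 0" --pt "-0.003 -0.003 0.253 0 0 0 0" --pt "-0.003 -0.003 0.253 0 0 0 0"

```text
time: 3.9
ee_pos: [437.8, 296.0, 29.7]
tcp_rot: [3.141, -0.0, 1.386]
force: [-1.1, -0.0, -0.6]
grip_width: 55.4
finger_force: 0.0
```

```bash
python3 -c "
from h import *
s=manip.observe();print(s['ee_pos'],s['finger_force']);to(439,294,150)"
```

```text
[437.83419339 296.04063494  29.66007866] 0.0
t 3.9 pos [437.8 296.   29.7] w 55.4 -> [-0.0043, 0.004, -0.3008] [0.001, -0.001, 0.003]
```

send_rows --pt "-0.004 0.002 0 0 0 0 0" --pt "-0.004 0.002 0 0 0 0 0" --pt "-0.004 0.002 0 0 0 0 0" --pt "-0.004 0.002 0 0 0 0 0"

```text
time: 4.4
ee_pos: [438.4, 294.5, 29.4]
tcp_rot: [3.141, -0.001, 1.385]
force: [-1.1, 0.9, 5.1]
grip_width: 49.0
finger_force: 30.0
```

```bash
python3 -c "
from h import *
s=manip.observe();print(s['ee_pos'],s['finger_force'],s['force']);to(520,100,130)"
```

```text
[438.37652248 294.47885902  29.44791235] 29.99962422531098 [-1.07626784  0.94071187  5.12094499]
t 4.4 pos [438.4 294.5  29.4] w 49.0 -> [-0.44, 0.2904, -0.2515] [0.001, -0.001, 0.003]
```

send_rows --pt "0 0 -0.08 0 0 0 0" --pt "0 0 -0.2 0 0 0 0" --pt "-0.06 0.05 -0.3 0 0 0 0" --pt "-0.16 0.1 -0.3 0 0 0 0" --pt "-0.28 0.18 -0.3 0 0 0 0" --pt "-0.38 0.25 -0.3 0 0 0 0" --pt "-0.44 0.29 -0.3 0 0 0 0" --pt "-0.44 0.29 -0.3 0 0 0 0"

```text
time: 5.4
ee_pos: [520.2, 97.6, 148.5]
tcp_rot: [-3.141, 0.001, 1.382]
force: [-1.0, 0.1, -0.5]
grip_width: 49.5
finger_force: 30.0
```

```bash
python3 -c "
from h import *
s=manip.observe();print(s['finger_force'],s['force']);to(600,-190,150)"
```

```text
29.99923825263977 [-1.0067825   0.0802556  -0.48963533]
t 5.4 pos [520.2  97.6 148.5] w 49.5 -> [-0.6688, 0.3309, -0.0034] [-0.001, 0.001, -0.001]
```

send_rows --pt "-0.08 0.04 0 0 0 0 0" --pt "-0.2 0.1 0 0 0 0 0" --pt "-0.33 0.165 0 0 0 0 0" --pt "-0.46 0.23 0 0 0 0 0" --pt "-0.57 0.285 0 0 0 0 0" --pt "-0.64 0.32 0 0 0 0 0" --pt "-0.669 0.331 0 0 0 0 0" --pt "-0.669 0.331 0 0 0 0 0"

```text
time: 6.4
ee_pos: [599.8, -186.7, 148.5]
tcp_rot: [-3.14, -0.001, 1.385]
force: [1.1, -0.3, -0.4]
grip_width: 49.6
finger_force: 30.0
```

```bash
python3 -c "
from h import *
im,i=snap('w2')
for p in [(612,-97.4,10),(655,128.5,10)]:print(w2wp(p,i))
to(600,-190,150)"
```

```text
[311.83452084  98.01842294]
[ 312.87834871 -105.11704987]
t 6.45 pos [ 599.6 -185.9  148.6] w 50.0 -> [-0.0099, 0.003, -0.0035] [-0.003, -0.002, 0.004]
```

View pics/w2.png

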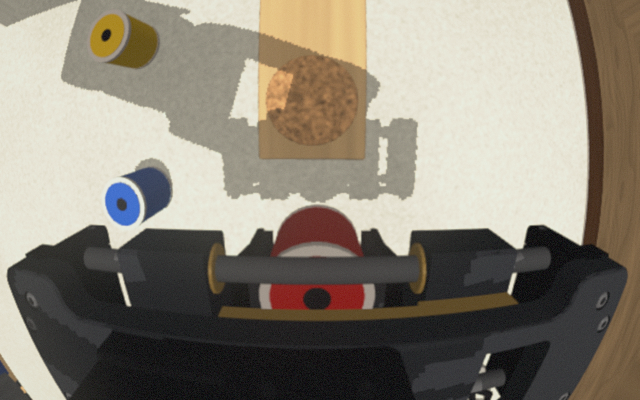

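Cork's centre is at (312,99.5), against a predicted (312,98). The red spool is held upright with its dot at (317,298).

```bash
python3 -c "
from h import *
import pickle
i=pickle.load(open('pics/w2.pkl','rb'))
print(wp2w((312,99.5),10,i),wp2w((317,298),148.5+30.5,i),wp2w((122,205),60,i),wp2w((106,35),60,i))
to(612,-98,60)"
```

```text
[611.89405341 -98.75858981] [ 599.59499559 -189.44953535] [ 427.8501633  -150.19729814] [446.6303219    4.27172304]
t 6.45 pos [ 599.6 -185.9  148.6] w 50.0 -> [0.2214, -0.0092, 0.2218] [-0.003, -0.002, 0.004]
```

send_rows --pt "0.08 -0.003 0.05 0 0 0 0" --pt "0.17 -0.009 0.12 0 0 0 0" --pt "0.226 -0.009 0.19 0 0 0 0" --pt "0.226 -0.009 0.222 0 0 0 0" --pt "0.226 -0.009 0.222 0 0 0 0" --pt "0.226 -0.009 0.222 0 0 0 0"

```text
time: 7.2
ee_pos: [614.3, -99.0, 61.4]
tcp_rot: [3.14, 0.0, 1.385]
force: [0.7, -1.1, -0.4]
grip_width: 49.4
finger_force: 30.0
```

```bash
python3 -c "
from h import *
to(612,-96.5,40)"
```

```text
t 7.2 pos [614.3 -99.   61.4] w 49.4 -> [0.0051, -0.0068, 0.0534] [0.003, 0.001, 0.002]
```

```bash
cat >> h.py <<'E'
def book(rows):
    R=Ro.from_euler('xyz',[np.pi,0,.4018]);p=np.array([245.017,-574.946,241.548])
    for r in rows:
        p=p+R.apply(np.array(r[:3])*400);R=R*Ro.from_rotvec(np.array([0,0,r[3]])*np.pi/4);print(p.round(1),R.as_euler('xyz').round(3))
E
python3 -c "
from h import *
book([(.767,-.555,-.022,-.95),(.823,-.366,0,-.296),(.458,-.094,.3,-.005),(-.003,-.003,.253,0),(-.004,.002,0,0),(-.44,.29,-.3,0),(-.669,.331,0,0),(.226,-.009,.222,0)])"
```

```text
[ 440.6 -250.6  250.3] [3.142 0.    1.148]
[442.2 109.6 250.3] [3.142 0.    1.38 ]
[439.9 296.6 130.3] [3.142 0.    1.384]
[438.5 295.7  29.1] [3.142 0.    1.384]
[439.  294.   29.1] [3.142 0.    1.384]
[520.4  99.5 149.1] [3.142 0.    1.384]
[ 600.9 -188.   149.1] [3.142 0.    1.384]
[614.1 -98.5  60.3] [3.142 0.    1.384]
```

```bash
cat >> h.py <<'E'
import json
def bk(*r):  # add executed final row (dx,dy,dz), yaw fixed 1.384
    p=np.array(json.load(open('p.json')));R=Ro.from_euler('xyz',[np.pi,0,1.384])
    for a in r: p=p+R.apply(np.array(a)*400)
    json.dump(p.tolist(),open('p.json','w'));s=manip.observe();print('book',p.round(1),'meas',s['ee_pos'].round(1),'rot',s['tcp_rot'].round(3),'t',round(s['time'],1),'w',round(s['grip_width'],1),'F',s['force'].round(1))
def go(x,y,z):
    p=np.array(json.load(open('p.json')));R=Ro.from_euler('xyz',[np.pi,0,1.384]);print((R.inv().apply(np.array([x,y,z])-p)/400).round(4).tolist())
json.load
E
echo "[614.1,-98.5,60.3]">p.json
python3 -c "
from h import *
go(612,-97.3,39.8)"
```

```text
[0.002, -0.0057, 0.0512]
```

send_rows --pt "0.002 -0.006 0.025 0 0 0 0" --pt "0.002 -0.006 0.04 0 0 0 0" --pt "0.002 -0.006 0.051 0 0 0 0" --pt "0.002 -0.006 0.051 0 0 0 0" --pt "0.002 -0.006 0.051 0 0 0 0"

```text
time: 7.82
ee_pos: [611.4, -97.0, 39.9]
tcp_rot: [3.142, -0.0, 1.385]
force: [-0.2, 0.0, -0.3]
grip_width: 49.7
finger_force: 30.0
```

```bash
python3 -c "
from h import *
bk((.002,-.006,.051))"
```

```text
book [611.9 -97.3  39.9] meas [611.4 -97.   39.9] rot [ 3.142 -0.     1.385] t 7.8 w 49.7 F [-0.2  0.  -0.3]
```

send_rows --pt "0 0 0.002 0 0 0 0" --pt "0 0 0.002 0 0 0 0" --pt "0 0 0.002 0 0 0 100" --pt "0 0 0.002 0 0 0 100" --pt "0 0 0.002 0 0 0 100" --pt "0 0 0.002 0 0 0 100" --pt "0 0 0.002 0 0 0 100" --pt "0 0 -0.05 0 0 0 100" --pt "0 0 -0.15 0 0 0 100" --pt "0 0 -0.25 0 0 0 100" --pt "0 0 -0.25 0 0 0 100"

```text
time: 9.2
ee_pos: [613.8, -97.6, 143.6]
tcp_rot: [3.134, 0.001, 1.385]
force: [-0.0, -0.6, 0.0]
grip_width: 86.5
finger_force: 0.0
```

```bash
python3 -c "
from h import *
bk((0,0,-.25));go(428,-200,140)"
```

```text
book [611.9 -97.3 139.9] meas [613.8 -97.6 143.6] rot [3.134e+00 1.000e-03 1.385e+00] t 9.2 w 86.5 F [-0.  -0.6  0. ]
[-0.3377, -0.404, -0.0003]
```

send_rows --pt "-0.08 -0.1 0 0 0 0 100" --pt "-0.2 -0.24 0 0 0 0 100" --pt "-0.338 -0.404 0 0 0 0 100" --pt "-0.338 -0.404 0 0 0 0 100" --pt "-0.338 -0.404 0 0 0 0 100" --pt "-0.338 -0.404 0 0 0 0 100" --pt "-0.338 -0.404 0 0 0 0 100"

```text
time: 10.07
ee_pos: [428.6, -199.6, 139.8]
tcp_rot: [3.141, 0.0, 1.387]
force: [0.2, -0.1, -0.7]
grip_width: 87.5
finger_force: 0.0
```

```bash
python3 -c "
from h import *
im,i=snap('w3')
bk((-.338,-.404,0))
for p in [(427.7,-148.5,60),(612,-97.5,70)]:print(w2wp(p,i))
"
```

```text
book [ 428.  -200.1  139.9] meas [ 428.6 -199.6  139.8] rot [3.141 0.    1.387] t 10.1 w 86.5 F [ 0.4 -0.3 -0.5]
[302.13252494 147.64061056]
[520.15070064  53.36632608]
```

View pics/w3.png

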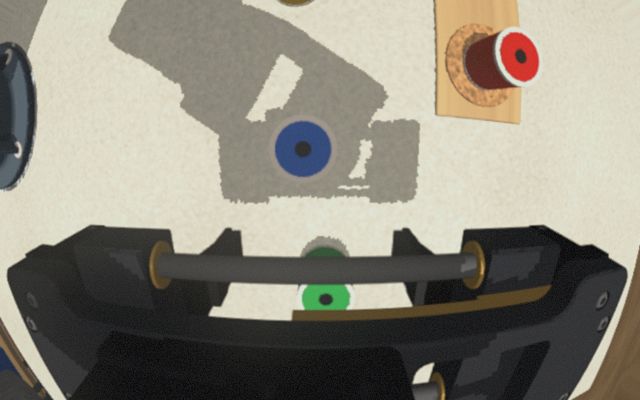

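Blue's dot is at (303,148.5). Red stands upright on the cork mat, dot at (520,57).

```bash
python3 -c "
from h import *
import pickle
i=pickle.load(open('pics/w3.pkl','rb'))
print(wp2w((303,148.5),60,i),wp2w((520,57),70,i),wp2w((326,299),60,i))
go(427.7,-148.5,29.5)"
```

```text
[ 428.19548266 -149.23142179] [ 611.11627153 -100.51395811] [ 422.62878016 -275.66206881]
[0.1266, -0.0247, 0.276]
```

send_rows --pt "0.127 -0.024 0.05 0 0 0 100" --pt "0.127 -0.024 0.1 0 0 0 100" --pt "0.127 -0.024 0.18 0 0 0 100" --pt "0.127 -0.024 0.276 0 0 0 100" --pt "0.127 -0.024 0.276 0 0 0 100" --pt "0.127 -0.024 0.276 0 0 0 0" --pt "0.127 -0.024 0.276 0 0 0 0" --pt "0.127 -0.024 0.276 0 0 0 0" --pt "0.127 -0.024 0.276 0 0 0 0" --pt "0.127 -0.024 0.276 0 0 0 0" --pt "0.127 -0.024 0.276 0 0 0 0" --pt "0.127 -0.024 0.276 0 0 0 0"

```text
time: 11.62
ee_pos: [427.8, -148.5, 30.1]
tcp_rot: [3.141, 0.0, 1.385]
force: [-0.5, 0.6, 6.3]
grip_width: 49.6
finger_force: 30.0
```

send_rows --pt "0 0 0 0 0 0 0" --pt "0 0 -0.08 0 0 0 0" --pt "0 0 -0.2 0 0 0 0" --pt "0 0 -0.3 0 0 0 0" --pt "0 0 -0.32 0 0 0 0"

```text
time: 12.25
ee_pos: [428.6, -148.9, 159.6]
tcp_rot: [3.137, 0.002, 1.385]
force: [0.6, -0.6, -0.9]
grip_width: 49.5
finger_force: 30.0
```

```bash
python3 -c "
from h import *
bk((.127,-.024,.276),(0,0,-.32))
go(540,40,160);go(654.5,128.3,160)"
```

```text
book [ 428.  -148.4  157.5] meas [ 428.6 -148.9  159.6] rot [3.137e+00 2.000e-03 1.385e+00] t 12.2 w 49.5 F [ 0.6 -0.6 -0.9]
[0.5148, 0.1877, -0.0063]
[0.7849, 0.4279, -0.0063]
```

send_rows --pt "0.06 0.05 0 0 0 0 0" --pt "0.17 0.13 0 0 0 0 0" --pt "0.29 0.21 0 0 0 0 0" --pt "0.41 0.3 0 0 0 0 0" --pt "0.52 0.38 0 0 0 0 0" --pt "0.585 0.428 0 0 0 0 0" --pt "0.585 0.428 0 0 0 0 0" --pt "0.585 0.428 0 0 0 0 0"

```text
time: 13.25
ee_pos: [637.2, 49.8, 155.8]
tcp_rot: [-3.137, 0.001, 1.385]
force: [-0.0, -0.3, -0.8]
grip_width: 49.6
finger_force: 30.0
```

```bash
python3 -c "
from h import *
im,i=snap('w4')
bk((.585,.428,0))
print(w2wp((654.5,128.3,10),i))
g=cv2.cvtColor(np.ascontiguousarray(im),cv2.COLOR_BGR2GRAY)
cv2.imwrite('pics/w4c.png',cv2.resize(im[:330,140:500],None,fx=1.8,fy=1.8))
go(654.5,128.3,60)"
```

```text
book [639.7  49.7 157.5] meas [637.2  49.5 156.2] rot [-3.138e+00  1.000e-03  1.385e+00] t 13.3 w 49.7 F [0.3 0.5 0.5]
[319.92895255 108.60951891]
[0.1999, -0.0001, 0.2437]
```

View pics/w4c.png

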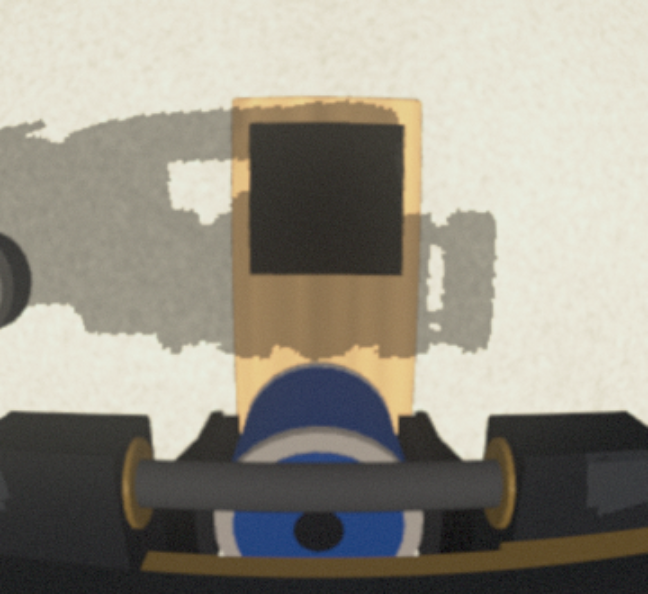

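The black mat's corners put its centre at about (321.5,110.5). Blue is held upright.

```bash
python3 -c "
from h import *
import pickle
i=pickle.load(open('pics/w4.pkl','rb'))
f=lambda c:(np.array(c)+.5)/1.8-.5+[140,0]
q=[wp2w(f(c),10,i) for c in[(249,124),(405,124),(403,274),(250,273)]];print(np.array(q).round(1).tolist(),np.mean(q,0),wp2w(f((318,529)),157+30.5,i))
print(i['T'][:3,3])"
```

```text
[[623.7, 173.1], [702.4, 158.6], [687.6, 81.1], [609.1, 96.3]] [655.68214986 127.27018981] [637.43599848  50.09924476]
[651.10227228 119.52510953 298.98139097]
```

send_rows --pt "0.08 0.001 0.06 0 0 0 0" --pt "0.16 0.001 0.12 0 0 0 0" --pt "0.2 0.001 0.2 0 0 0 0" --pt "0.2 0.001 0.244 0 0 0 0" --pt "0.2 0.001 0.28 0 0 0 0" --pt "0.2 0.001 0.296 0 0 0 0" --pt "0.2 0.001 0.296 0 0 0 0" --pt "0.2 0.001 0.296 0 0 0 0"

```text
time: 14.3
ee_pos: [654.8, 127.7, 40.2]
tcp_rot: [3.14, 0.0, 1.385]
force: [-1.1, -2.1, 2.2]
grip_width: 49.7
finger_force: 30.0
```

```bash
python3 -c "
from h import *
bk((.2,.001,.296))"
```

```text
book [654.9 128.3  39.1] meas [654.8 127.7  40.2] rot [3.14  0.    1.385] t 14.3 w 49.7 F [-1.1 -2.1  2.2]
```

Light contact; release and rise.

send_rows --pt "0 0 0 0 0 0 100" --pt "0 0 0 0 0 0 100" --pt "0 0 0 0 0 0 100" --pt "0 0 0 0 0 0 100" --pt "0 0 0 0 0 0 100" --pt "0 0 -0.05 0 0 0 100" --pt "0 0 -0.15 0 0 0 100" --pt "0 0 -0.25 0 0 0 100" --pt "0 0 -0.25 0 0 0 100"

```text
time: 15.42
ee_pos: [657.4, 128.9, 144.9]
tcp_rot: [3.131, -0.002, 1.385]
force: [0.4, -0.2, -1.0]
grip_width: 87.0
finger_force: 0.0
```

```bash
python3 -c "
from h import *
bk((0,0,-.25));go(437,70,145)"
```

```text
book [654.9 128.3 139.1] meas [657.4 128.9 144.9] rot [ 3.131e+00 -2.000e-03  1.385e+00] t 15.4 w 87.0 F [ 0.4 -0.2 -1. ]
[-0.2443, -0.5083, -0.0148]
```

send_rows --pt "-0.06 -0.13 -0.015 0 0 0 100" --pt "-0.15 -0.28 -0.015 0 0 0 100" --pt "-0.244 -0.43 -0.015 0 0 0 100" --pt "-0.244 -0.508 -0.015 0 0 0 100" --pt "-0.244 -0.508 -0.015 0 0 0 100" --pt "-0.244 -0.508 -0.015 0 0 0 100" --pt "-0.244 -0.508 -0.015 0 0 0 100" --pt "-0.244 -0.508 -0.015 0 0 0 100"

```text
time: 16.42
ee_pos: [437.6, 70.2, 145.1]
tcp_rot: [3.141, -0.0, 1.386]
force: [0.7, -0.3, -0.2]
grip_width: 86.9
finger_force: 0.0
```

```bash
python3 -c "
from h import *
im,i=snap('w5')
bk((-.244,-.508,-.015))
print(w2wp((448,129,35),i),w2wp((655,128.3,70),i))
go(447.8,129,25)"
```

```text
book [437.1  70.1 145.1] meas [437.3  70.3 145.1] rot [ 3.141 -0.     1.386] t 16.5 w 87.2 F [ 0.1 -0.3 -0.4]
[315.58108723 132.5388515 ] [551.95943848 104.73457208]
[0.1496, -0.0011, 0.3002]
```

View pics/w5.png

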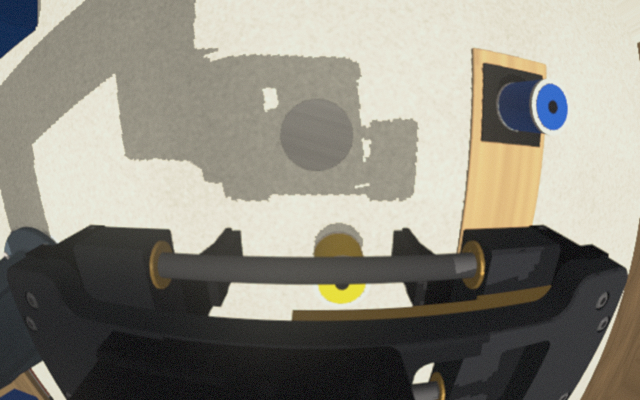

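The tin lid's centre is at (316.5,134.5), close to predicted. Blue stands upright on the black mat at (552,106). Grasping the tin.

send_rows --pt "0.14 0 0.05 0 0 0 100" --pt "0.148 0.001 0.1 0 0 0 100" --pt "0.148 0.001 0.2 0 0 0 100" --pt "0.148 0.001 0.27 0 0 0 100" --pt "0.148 0.001 0.3 0 0 0 100" --pt "0.148 0.001 0.3 0 0 0 0" --pt "0.148 0.001 0.3 0 0 0 0" --pt "0.148 0.001 0.3 0 0 0 0" --pt "0.148 0.001 0.3 0 0 0 0" --pt "0.148 0.001 0.3 0 0 0 0" --pt "0.148 0.001 0.3 0 0 0 0"

```text
time: 17.85
ee_pos: [448.3, 128.4, 26.0]
tcp_rot: [3.14, -0.0, 1.385]
force: [-0.2, 0.1, 6.5]
grip_width: 59.2
finger_force: 30.0
```

send_rows --pt "0 0 0 0 0 0 0" --pt "0 0 -0.08 0 0 0 0" --pt "0 0 -0.2 0 0 0 0" --pt "0 0 -0.3 0 0 0 0" --pt "0 0 -0.3 0 0 0 0"

```text
time: 18.48
ee_pos: [449.5, 128.5, 147.7]
tcp_rot: [3.135, -0.002, 1.385]
force: [-0.5, 0.2, -2.0]
grip_width: 59.6
finger_force: 30.0
```

```bash
python3 -c "
from h import *
bk((.148,.001,.3),(0,0,-.3))
go(633.8,15.6,145);go(633.8,15.6,31.3)"
```

```text
book [448.5 128.2 145.1] meas [449.5 128.5 147.7] rot [ 3.135e+00 -2.000e-03  1.385e+00] t 18.5 w 59.6 F [-0.5  0.2 -2. ]
[-0.1906, 0.5074, 0.0002]
[-0.1906, 0.5074, 0.2845]
```

send_rows --pt "-0.02 0.06 0 0 0 0 0" --pt "-0.06 0.17 0 0 0 0 0" --pt "-0.11 0.29 0 0 0 0 0" --pt "-0.16 0.42 0 0 0 0 0" --pt "-0.19 0.507 0 0 0 0 0" --pt "-0.19 0.507 0 0 0 0 0" --pt "-0.19 0.507 0.1 0 0 0 0" --pt "-0.19 0.507 0.2 0 0 0 0" --pt "-0.19 0.507 0.26 0 0 0 0" --pt "-0.19 0.507 0.28 0 0 0 0" --pt "-0.19 0.507 0.28 0 0 0 0" --pt "-0.19 0.507 0.28 0 0 0 0"

```text
time: 19.98
ee_pos: [632.5, 16.7, 33.1]
tcp_rot: [-3.141, -0.0, 1.386]
force: [-0.4, 0.2, -1.7]
grip_width: 59.5
finger_force: 30.0
```

```bash
python3 -c "
from h import *
bk((-.19,.507,.28));go(633.5,15.5,31)"
```

```text
book [633.7  15.9  33.1] meas [632.5  16.7  33.1] rot [-3.141 -0.     1.386] t 20.0 w 59.5 F [-0.4  0.2 -1.7]
[-0.001, -0.0003, 0.0052]
```

send_rows --pt "-0.001 0 0.005 0 0 0 0" --pt "-0.001 0 0.005 0 0 0 0" --pt "-0.001 0 0.005 0 0 0 0" --pt "-0.001 0 0.005 0 0 0 100" --pt "-0.001 0 0.005 0 0 0 100" --pt "-0.001 0 0.005 0 0 0 100" --pt "-0.001 0 0.005 0 0 0 100" --pt "-0.001 0 0.005 0 0 0 100" --pt "-0.001 0 -0.05 0 0 0 100" --pt "-0.001 0 -0.15 0 0 0 100" --pt "-0.001 0 -0.28 0 0 0 100" --pt "-0.001 0 -0.28 0 0 0 100"

```text
time: 21.48
ee_pos: [636.3, 15.4, 149.9]
tcp_rot: [3.131, -0.0, 1.385]
force: [-0.4, 0.5, -0.1]
grip_width: 87.0
finger_force: 0.0
```

```bash
python3 -c "
from h import *
bk((-.001,0,-.28));go(447,5,145)"
```

```text
book [633.6  15.5 145.1] meas [636.3  15.4 149.9] rot [ 3.131 -0.     1.385] t 21.5 w 87.0 F [-0.4  0.5 -0.1]
[-0.1123, -0.4535, 0.0002]
```

```bash
python3 -c "
from h import *
go(437,-50,145)"
```

```text
[-0.2521, -0.4526, 0.0002]
```

send_rows --pt "-0.06 -0.13 0 0 0 0 100" --pt "-0.14 -0.26 0 0 0 0 100" --pt "-0.2 -0.38 0 0 0 0 100" --pt "-0.252 -0.453 0 0 0 0 100" --pt "-0.252 -0.453 0 0 0 0 100" --pt "-0.252 -0.453 0 0 0 0 100" --pt "-0.252 -0.453 0 0 0 0 100" --pt "-0.252 -0.453 0 0 0 0 100"

```text
time: 22.48
ee_pos: [437.2, -49.6, 145.0]
tcp_rot: [3.141, 0.0, 1.386]
force: [0.7, 0.6, -0.0]
grip_width: 87.1
finger_force: 0.0
```

```bash
python3 -c "
from h import *
im,i=snap('w6');t=imaging.camera('top')[:,:,::-1];cv2.imwrite('pics/top6.png',t)
bk((-.252,-.453,0))
cv2.imwrite('pics/v6.png',cv2.vconcat([cv2.resize(im[:210,200:600],(720,378)),cv2.resize(t[155:190,330:370][:0+35],(240,210)) if 0 else cv2.resize(t[138:194,250:370],(720,336)[:2])])[:600])
print(w2wp((447,5.3,60),i),w2wp((633.6,15.5,41),i))
go(447,5.3,29.5)"
```

```text
book [436.8 -49.9 145.1] meas [436.8 -49.6 145. ] rot [ 3.141 -0.     1.386] t 22.6 w 87.3 F [ 0.   0.5 -0.3]
[315.83309662 139.28589589] [515.46353977  98.49508804]
[0.1404, -0.0007, 0.289]
```

View pics/v6.png

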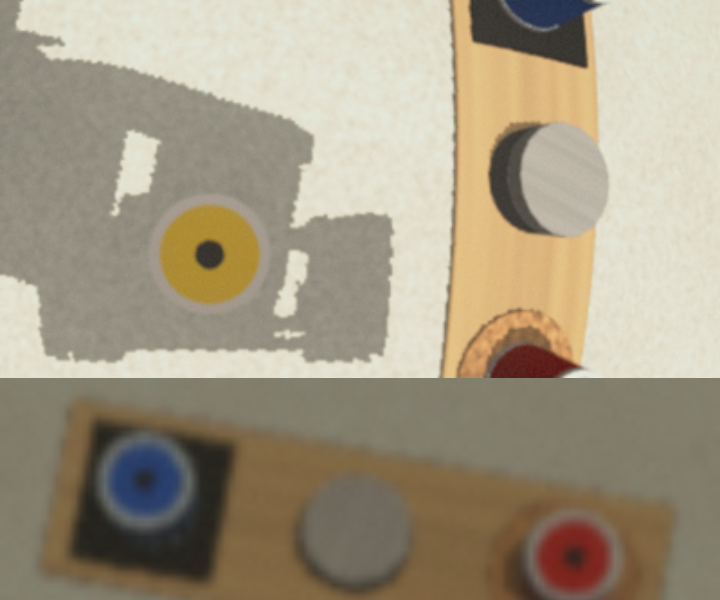

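Yellow's dot is at (316,141). The tin lies flat on the bare wood, and red and blue are upright on their mats.

```bash
python3 -c "
from h import *
import pickle
i=pickle.load(open('pics/w6.pkl','rb'))
f=lambda c:(np.array(c)+.5)/6-.5+[250,138]
for c,z in[((145,102),70),((356,154),41),((574,178),70)]:print(pix2w('top',f(c),z))
print(wp2w((316.1,141.1),60,i),wp2w((513.8,100.5),41,i))"
```

```text
[655.13435355 128.64440933]
[630.86703986  17.11935924]
[611.55191161 -97.89577438]
[446.94483193   3.94355618] [631.29085105  13.77772316]
```

send_rows --pt "0.13 0 0.05 0 0 0 100" --pt "0.14 -0.001 0.1 0 0 0 100" --pt "0.14 -0.001 0.18 0 0 0 100" --pt "0.14 -0.001 0.26 0 0 0 100" --pt "0.14 -0.001 0.289 0 0 0 100" --pt "0.14 -0.001 0.289 0 0 0 0" --pt "0.14 -0.001 0.289 0 0 0 0" --pt "0.14 -0.001 0.289 0 0 0 0" --pt "0.14 -0.001 0.289 0 0 0 0" --pt "0.14 -0.001 0.289 0 0 0 0" --pt "0.14 -0.001 0.289 0 0 0 0" --pt "0.14 -0.001 0.289 0 0 0 0"

```text
time: 24.08
ee_pos: [446.6, 5.2, 30.1]
tcp_rot: [3.14, 0.0, 1.385]
force: [0.0, -0.0, 6.4]
grip_width: 49.5
finger_force: 30.0
```

send_rows --pt "0 0 0 0 0 0 0" --pt "0 0 -0.08 0 0 0 0" --pt "0 0 -0.2 0 0 0 0" --pt "0 0 -0.32 0 0 0 0" --pt "0 0 -0.35 0 0 0 0"

```text
time: 24.7
ee_pos: [447.4, 5.1, 172.0]
tcp_rot: [3.136, 0.0, 1.385]
force: [0.9, -0.4, -0.9]
grip_width: 49.5
finger_force: 30.0
```

```bash
python3 -c "
from h import *
bk((.14,-.001,.289),(0,0,-.35))
go(617.5,-58,169.5)"
```

```text
book [446.8   5.2 169.5] meas [447.4   5.1 172. ] rot [3.136 0.    1.385] t 24.7 w 49.5 F [ 0.9 -0.4 -0.9]
[-0.0759, 0.4485, -0.0]
```

Hover short of the tin, settle, and look down its axis.

send_rows --pt "-0.01 0.06 0 0 0 0 0" --pt "-0.03 0.17 0 0 0 0 0" --pt "-0.05 0.29 0 0 0 0 0" --pt "-0.07 0.4 0 0 0 0 0" --pt "-0.076 0.448 0 0 0 0 0" --pt "-0.076 0.448 0 0 0 0 0" --pt "-0.076 0.448 0 0 0 0 0" --pt "-0.076 0.448 0 0 0 0 0" --pt "-0.076 0.448 0 0 0 0 0"

```text
time: 25.82
ee_pos: [616.0, -57.2, 169.7]
tcp_rot: [-3.141, -0.0, 1.386]
force: [0.9, -1.6, -0.4]
grip_width: 49.6
finger_force: 30.0
```

```bash
python3 -c "
from h import *
im,i=snap('w7')
bk((-.076,.448,0))
cv2.imwrite('pics/w7c.png',cv2.resize(im[:330,140:500],None,fx=1.8,fy=1.8))
go(632.5,15.4,85)"
```

```text
book [617.3 -58.  169.5] meas [616.2 -57.3 169.8] rot [-3.141 -0.     1.386] t 25.9 w 49.3 F [-0.4 -0.2 -0.8]
[0.1873, 0.0033, 0.2112]
```

View pics/w7c.png

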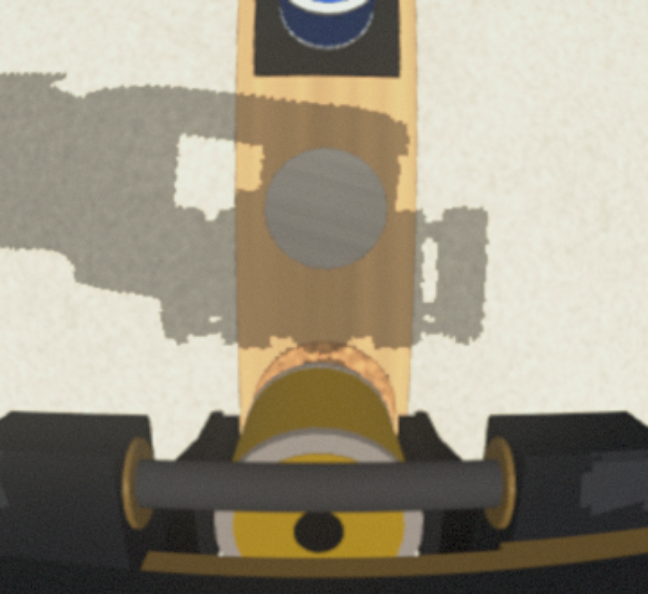

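The tin lid's centre is at crop (325.5,208), centred on the board (edges at 236 and 417). Yellow is upright.

```bash
python3 -c "
from h import *
import pickle
i=pickle.load(open('pics/w7.pkl','rb'))
f=lambda c:(np.array(c)+.5)/1.8-.5+[140,0]
print(wp2w(f((325.5,208)),41,i),wp2w(f((318,529)),169.6+30.5,i))
go(633,15.3,85)"
```

```text
[633.02552836  14.83764643] [615.93658009 -57.74514033]
[0.1873, 0.0046, 0.2112]
```

send_rows --pt "0.05 0.002 0 0 0 0 0" --pt "0.12 0.004 0.03 0 0 0 0" --pt "0.187 0.0055 0.08 0 0 0 0" --pt "0.187 0.0055 0.16 0 0 0 0" --pt "0.187 0.0055 0.22 0 0 0 0" --pt "0.187 0.0055 0.24 0 0 0 0" --pt "0.187 0.0055 0.24 0 0 0 0" --pt "0.187 0.0055 0.247 0 0 0 0" --pt "0.187 0.0055 0.247 0 0 0 0" --pt "0.187 0.0055 0.247 0 0 0 0"

```text
time: 27.12
ee_pos: [633.0, 15.4, 71.4]
tcp_rot: [3.14, -0.0, 1.385]
force: [-0.3, -0.0, -1.7]
grip_width: 49.5
finger_force: 30.0
```

```bash
python3 -c "
from h import *
bk((.187,.0055,.247))"
```

```text
book [633.3  15.1  70.7] meas [633.   15.4  71.4] rot [ 3.14  -0.     1.385] t 27.1 w 49.5 F [-0.3 -0.  -1.7]
```

Lower about 0.6 mm more, then release and rise.

send_rows --pt "0 0 0.0015 0 0 0 0" --pt "0 0 0.0015 0 0 0 0" --pt "0 0 0.0015 0 0 0 100" --pt "0 0 0.0015 0 0 0 100" --pt "0 0 0.0015 0 0 0 100" --pt "0 0 0.0015 0 0 0 100" --pt "0 0 0.0015 0 0 0 100" --pt "0 0 -0.05 0 0 0 100" --pt "0 0 -0.15 0 0 0 100" --pt "0 0 -0.28 0 0 0 100" --pt "0 0 -0.28 0 0 0 100"

```text
time: 28.5
ee_pos: [635.9, 15.1, 187.7]
tcp_rot: [3.131, -0.0, 1.385]
force: [1.0, -0.1, 0.3]
grip_width: 86.9
finger_force: 0.0
```

```bash
python3 -c "
from h import *
bk((0,0,-.28));go(450,10,180)"
```

```text
book [633.3  15.1 182.7] meas [635.9  15.1 187.7] rot [ 3.131 -0.     1.385] t 28.5 w 86.9 F [ 1.  -0.1  0.3]
[-0.0977, -0.448, 0.0067]
```

send_rows --pt "-0.03 -0.13 0 0 0 0 100" --pt "-0.06 -0.26 0 0 0 0 100" --pt "-0.1 -0.38 0 0 0 0 100" --pt "-0.1 -0.45 0 0 0 0 100" --pt "-0.1 -0.45 0 0 0 0 100" --pt "-0.1 -0.45 0 0 0 0 100" --pt "-0.1 -0.45 0 0 0 0 100"

```text
time: 29.38
ee_pos: [450.2, 9.0, 182.7]
tcp_rot: [3.14, 0.0, 1.385]
force: [-0.3, -0.0, -0.2]
grip_width: 87.0
finger_force: 0.0
```

```bash
python3 -c "
from h import *
t=imaging.camera('top')[:,:,::-1];s=imaging.camera('side')[:,:,::-1]
cv2.imwrite('pics/v8.png',cv2.vconcat([cv2.resize(t[138:194,250:370],(640,299)),cv2.resize(s[130:250,200:456],(640,300))]))
bk()"
```

```text
book [633.3  15.1 182.7] meas [449.6   9.2 182.6] rot [3.141 0.    1.385] t 29.5 w 86.8 F [0.5 0.1 0.8]
```

View pics/v8.png

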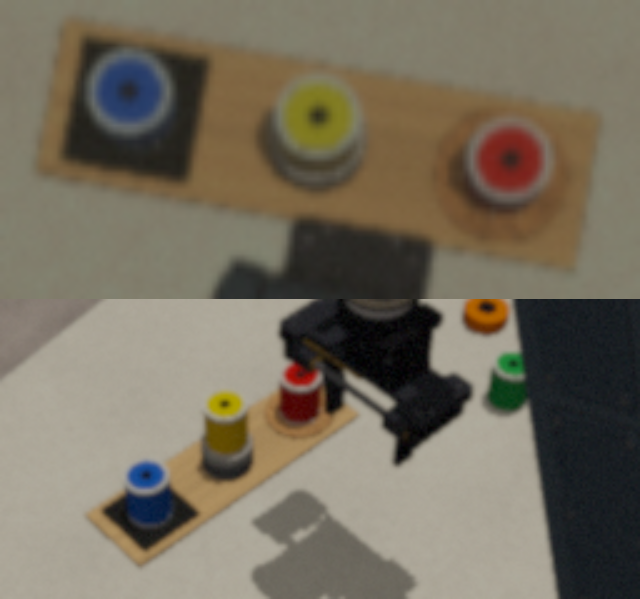

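All placed: blue is upright on the black mat, yellow (dot at (318,115)) upright on the tin, red upright on the cork, and the arm is clear. Handing in.

```bash
python3 -c "
from cell import manip
print(manip.finish_job())"
```

```text
the job is handed in; nothing more can be done
None
```

The job is handed in at about 29.5 s of the 112 s: red is on the cork mat, blue on the black mat, the tin midway between them and yellow upright on its lid, with the last pictures showing all four in place; I never touched the green spool, mug or tape.

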